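# Fit a fresh-cast bayonet collar on its spindle and hold it home

## Task

Lift the knurled collar out of the open casting mould and put it over the upright spindle, underside down. Turn it until the keyways hidden in its underside drop over the spindle's three pins, then push it down against the spring until it sits fully home on the flange, and finish while still holding it pushed home (do not let go). Leave the label roll and the little wheel where they lie.

Things in the scene. Friction and masses are not known exactly. Their poses are not given: they have to be found in the camera images.
- collar: the knurled grey plastic collar: a ring 50 mm in diameter, 46 mm high, about 0.1 kg, with a 27 mm bore right through. Origin: centre of its underside; z up along the bore. The middle of one keyway lies along its +x. It starts in the mould's cavity, underside down, turned by any angle, and stands 34 mm out of the mould's top
- collar_keyways (a point): point on the collar's axis in its underside (same as its origin). In the underside are three blind keyways, 120 degrees apart, each 11 mm wide, 16 mm deep, reaching out to 20 mm from the axis; they cannot be seen from the side or from above
- mould: lower half of an open casting mould: an aluminium block 124 x 104 x 20 mm, fixed to the table, on the robot's left or right (the spindle is on the other side). Origin: centre of its underside, z up. In the middle of its top a round cavity 53 mm in diameter, 12 mm deep (floor 8 mm above the origin); two dowels 6 mm high stand on opposite corners
- spindle: the fixed upright steel spindle. Origin: centre of the underside of its 100 x 100 x 10 mm foot, z up along its axis. A flange of 62 mm diameter rises to 30 mm above the origin, and from it a post of 24 mm diameter up to 80 mm above the origin, the last 8 mm tapering to 14 mm
- spindle_seat (a point): centre of the flange's top, 30 mm above the spindle's origin: the seat of the collar. A spring washer of 39 mm diameter lies on it, its top 5 mm above the seat. The collar's underside is 5 mm above the seat when it rests on the washer, 0 when pushed home; the spring pushes back with 6 N at first, 11 N at home, and lifts the collar again if let go
- spindle_pins (a point): point on the axis 42 mm above the spindle's origin, at the height of three pins of 6 mm diameter, 120 degrees apart, that stick out to 18.5 mm from the axis. Their angle about the axis differs every time and is not shown by the spindle's axes. With keyways not yet found the collar rests on the pins, underside 45 mm above the spindle's origin; they pass within 0.12 rad of true
- label_roll: bystander: a white roll of labels 69 mm in diameter, 60 mm high; origin in its underside
- wheel: bystander: a small spare wheel 47 mm in diameter, 16 mm thick, lying flat; origin in its underside
There are look-alikes about, which are no part of the job. Leave any orange or turquoise look-alike of the collar alone.

How it is judged:
On the way, in this order (a step that is already met when the one before it is completed fails the run):
1. the collar is lifted out of the mould cavity (z of collar in the frame of mould above 0.03 m), for 0.1 s.
2. the collar is round the spindle and its keyways have dropped over the pins (horizontal distance between collar and spindle below 0.004 m and z of collar in the frame of spindle below 0.039 m), for 0.1 s.
At the end, for the whole second after the job is handed in: The collar is upright round the spindle (within 4 mm of its axis, tilted less than 0.08 rad), its keyways over the pins and its underside less than 2.5 mm above the flange, at rest and held down there by the gripper's fingers (contact force over 2 N) against the spring (horizontal distance between collar and spindle below 0.004 m and z of collar in the frame of spindle below 0.0325 m and angle between the z axis of collar and the z axis of spindle, either way round below 0.08 rad and angle between collar's own z axis and vertical below 0.1 rad and contact force between the fingers and collar above 2 N and linear speed of collar below 0.02 m/s); the arm keeps its last pose, push and grip.
It fails at once if a bystander (label roll, little wheel) is moved more than 4 cm (distance of any of label_roll, wheel from where it was at the start of the episode above 0.04 m).
It also fails if it takes over 51 s, if anything falls off the work surface, if the arm or the gripper's body presses on something with over 40 N, if the wrist force passes 120 N, or if a joint passes its speed limit or range.

## Robot

A 6-joint arm with a two-finger parallel gripper is mounted at the origin on a cart in front of the work surface, level with it; the furniture and walls round the work are solid. World frame = base frame: x ahead of the robot, y to its left, z up, the work surface at z = 0. Lengths are in m, angles in rad, forces in N, time in s.
With the tool pointing down it reaches from about 0.4 to 0.825 m from the base axis. Payload 7 kg.
Tool frame: the origin (TCP) lies midway between the tips of the shut fingers; the grasp point (between the pads) lies 19 mm behind it; z points along the fingers, y is the line along which they close (so a half turn about z gives the same grasp; the last joint's range is limited). The gripper opens to 88 mm and grips with 3 to 60 N. Pads are 19 mm wide; open, the fingers measure 130 mm over their backs; the gripper's body (78 mm by 193 mm) begins 47 mm behind the grasp point.
Start: joints at [1.503, 0.359, 0.012, 0, -1.224, -0.288], TCP at [0.235, 0.633, 0.227] pointing down, gripper open.
Joint ranges: [-3.07, 3.07], [-1.43, 2.12], [-1.02, 1.25], [-3.03, 1.67], [-3.05, -0], [-3.03, 3.03]. Speed limits (rad/s): [2.39, 2.39, 3.01, 3.14, 3.14, 3.14].

## Interface

Orientations are given as [roll, pitch, yaw] about the fixed x, y, z axes, in that order (R = Rz(yaw) Ry(pitch) Rx(roll)).
In Python, from station import arm gives the robot as it stands.
- The arm moves only by the tool servo_tool, never from a script. Its argument "deltas" is a list of rows, each a list of 7 numbers: the closure, from -1 (fully open) to 1 (shut), then the shift along the tool's x, y, z in mm, then the turn, a rotation vector about the tool's x, y, z in degrees. In form: [[gripper, x, y, z, ax, ay, az], ...]. A call has 1 to 20 rows; each row shifts and turns the commanded pose from where the row before left it, along the tool's axes as they then stand; what a row does not reach is not made up. A row lasts 1/12 s, in which the tool goes at most 41.7 mm and 7.16 degrees, less where a joint would pass 70% of its speed; a pose out of reach is approached as far as the arm can. A call is refused whole if a number of a shift passes 41.7 or a number of a turn 7.16, either way. A call with a gripper value outside its range is refused whole. The fingers move at their own pace and stop on an object; "squeeze" is the grip in N (left out, the last holds). Time passes only in rows, so rows that do not move let the fingers close. It gives the time, the measured TCP pose, the force, the opening and the grip force at its end, in the units of the state.
- arm.get_state(): the state, without advancing time (a new reading comes with each control period).
- arm.grab_frame(name): name is "side" or "top" or "wrist"; returns a dict with "color" (420x560x3 uint8, red, green, blue), "K" (3x3 intrinsics, pixels), "position" and "orientation" of the camera in the world. Camera axes: x right, y down, z forward; pixel columns grow to the right and rows downward; lengths in m; the calibration is good to about 2 mm. A picture is of the moment at which its call begins. There is no depth.
- arm.job_done(): hands the job in; it is judged then, once.
Trained networks look in a picture, given as the dict that the camera call returned (one of the last four; its "shot" number tells which), for a name from the list of things; names that differ only in an ending like _2 or _b are one class to them, and where a whole thing is asked for, a point or a joint stands for the part that bears it (a point fixed in the world has none). Each returns a list of dicts, best first, with "conf" (0 to 1); they miss things now and then, are a little off and sometimes report something else, mostly with a low value. They report only what shows in the picture. A call takes as long as a camera call. They do not tell look-alikes from the thing itself.
- arm.recognise(query, picture): "at" ([x, y, z] in m, in the coordinates of the camera as it stood for that picture, good to about 4 mm: the middle of the surface that is visible of it).
The state is a dict: "t": time; "q": joint angles; "qd": joint speeds; "joint_efforts": joint torques, N m; "eef_pos": TCP position; "ee_rot": TCP orientation; "force": force on the tool from outside, world axes, zero at the start; "moment": the same for the moment, N m; "width": finger opening in m; "gripper_force": force on a finger pad.
Only numpy, scipy, OpenCV 4.12 (cv2) and the standard library are available. Lean on these libraries where they do the work, as an engineer would, in place of code of your own. Each camera call takes 0.05 s, during which the arm holds its last target. There are 200 camera calls.

## Working session

There is one attempt and no reset: what is moved stays moved. The work goes in short steps, Python scripts to look and compute and a tool call to move; the robot and the scene stay as the last step left them, time stands still between calls to the robot, and variables do not carry over. Pictures are saved under pics/ and viewed, at most 10 in all, crops included, and the job is handed in when it is done.

Besides the shell and the picture viewer there is one more tool, called after "Call:" as name(argument=value, ...), one argument or row to a line, values as JSON. servo_tool: Moves the arm, as the interface text tells. Its arguments: {"type":"object","properties":{"deltas":{"type":"array","items":{"type":"array","items":{"type":"number"}}},"squeeze":{"type":"number"}},"required":["deltas"]}

```bash
mkdir -p pics; ls; cat > h.py <<'E'
import numpy as np, cv2
from station import arm
from scipy.spatial.transform import Rotation as R
def rot(o):
    o=np.array(o,float)
    if o.shape==(3,3): return o
    return R.from_euler('xyz',o).as_matrix() if o.size==3 else R.from_quat(o).as_matrix()
def world(f,p): return rot(f['orientation'])@np.array(p)+np.array(f['position'])
def proj(f,w):
    c=rot(f['orientation']).T@(np.array(w)-np.array(f['position'])); u=f['K']@c; return u[:2]/u[2]
def ray(f,uv,z):
    d=rot(f['orientation'])@np.linalg.inv(f['K'])@np.array([uv[0],uv[1],1.]); p=np.array(f['position']); return p+d*(z-p[2])/d[2]
E
python3 - <<'E'
from h import *
ims=[]
for n in ("top","side"):
    f=arm.grab_frame(n); ims.append(f['color']); print(n,f['position'],f['orientation'],f['K'][0][0])
    for q in ("collar","mould","spindle","label_roll","wheel"):
        for r in arm.recognise(q,f)[:4]:
            w=world(f,r['at']); print(q,round(r['conf'],2),w.round(3),proj(f,w).round())
    cv2.imwrite(f'pics/{n}0.png',f['color'][:,:,::-1])
print(arm.get_state())
E
```

```text
pics
top [0.42304692 0.03466235 0.92930163] [-3.10322814  0.01648171 -1.57620151] 454.7457967371366
collar 0.8 [0.456 0.166 0.055] [221. 216.]
collar 0.79 [0.423 0.275 0.048] [165. 234.]
collar 0.75 [0.336 0.159 0.042] [225. 278.]
mould 0.7 [0.455 0.168 0.018] [222. 217.]
spindle 0.66 [ 0.44  -0.169  0.012] [390. 224.]
label_roll 0.67 [0.587 0.143 0.058] [232. 149.]
wheel 0.84 [0.433 0.003 0.011] [305. 228.]
side [0.56179149 1.08686124 0.46564062] [-1.93609632 -0.01514432  3.06792778] 538.1592600218256
collar 0.91 [0.349 0.274 0.033] [375. 280.]
collar 0.64 [0.462 0.187 0.045] [305. 253.]
mould 0.93 [0.478 0.203 0.022] [296. 269.]
spindle 0.56 [ 0.45  -0.157  0.011] [295. 207.]
label_roll 0.62 [0.584 0.127 0.063] [239. 233.]
wheel 0.5 [0.441 0.018 0.013] [306. 234.]
{'t': 0.6, 'q': array([ 1.50306397e+00,  3.58584777e-01,  1.19002241e-02,  1.80474992e-05,
       -1.22410098e+00, -2.88074679e-01]), 'qd': array([ 0.00119333, -0.00146519,  0.00151362,  0.00013528, -0.00139638,
        0.00152189]), 'joint_efforts': array([ 8.99533297e-04, -5.81991470e+01,  2.93176907e+01,  6.99968040e+00,
        1.23949209e-02, -1.43486187e-05]), 'eef_pos': array([0.23516639, 0.63268878, 0.22657445]), 'ee_rot': array([-3.14157748e+00, -1.32068253e-05, -3.55800906e-01]), 'force': array([ 0.3007691 ,  0.60805254, -0.00381479]), 'moment': array([ 0.00959467, -0.00633506, -0.04100161]), 'gripper_force': 0.0, 'width': 0.08752929386303661}
```

View both.

View pics/top0.png

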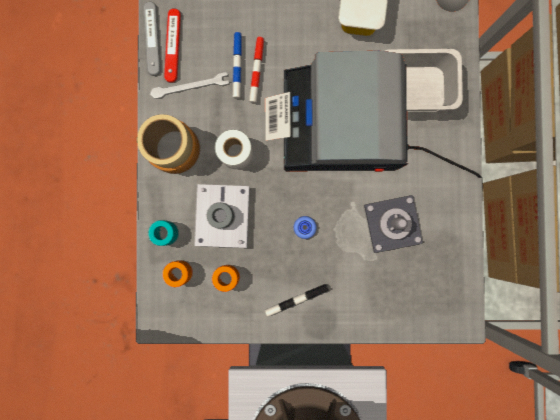

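View pics/side0.png

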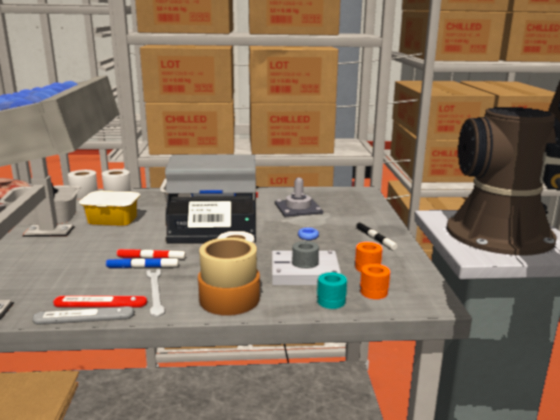

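Candidates in the top view: grey collar in the mould (221,216), turquoise (162,233), orange (177,273) and orange (225,278). I choose the grey one standing in the mould cavity. I'll check it with a close crop that also shows the spindle.

```bash
python3 - <<'E'
from h import *
a=cv2.imread('pics/top0.png')
c=lambda x,y:cv2.resize(a[y-40:y+40,x-40:x+40],(400,400),interpolation=cv2.INTER_CUBIC)
cv2.imwrite('pics/crop0.png',np.hstack([c(221,216),c(397,224)]))
f=arm.grab_frame("top")
for z in (.0,.01,.054,.08): print(z,ray(f,(221,215.5),z).round(4),ray(f,(397,224),z).round(4))
for n,u in (("roll",(232,149)),("wheel",(305,228))): print(n,ray(f,u,.03))
E
```

```text
0.0 [0.4596 0.1732 0.    ] [ 0.4401 -0.1859  0.    ]
0.01 [0.4592 0.1717 0.01  ] [ 0.4399 -0.1835  0.01  ]
0.054 [0.4574 0.1651 0.054 ] [ 0.4391 -0.1731  0.054 ]
0.08 [0.4564 0.1612 0.08  ] [ 0.4386 -0.1669  0.08  ]
roll [0.59094814 0.1466582  0.03      ]
wheel [0.43265865 0.00236673 0.03      ]
```

View pics/crop0.png

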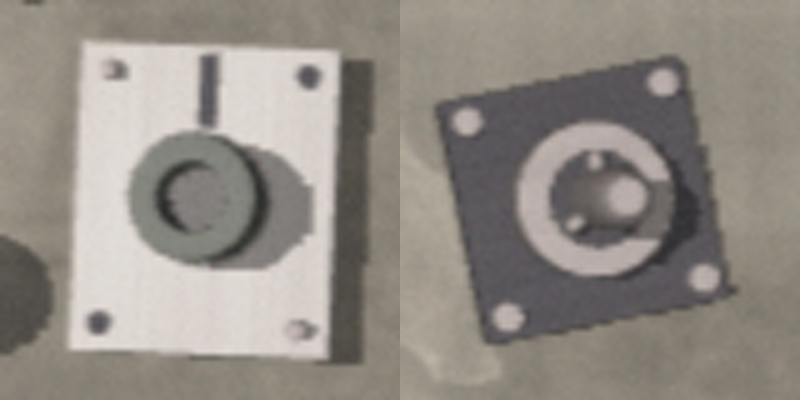

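The crop confirms it: the grey ring sits in the mould at crop (195,197), which is full-frame (220,215). On the spindle the flange is at about (595,198) and the post tip at (628,195). Two pins show at (595,160) and (577,223).

```bash
python3 - <<'E'
from h import *
f=arm.grab_frame("top")
q=np.array([(440,103),(678,57),(732,290),(488,343)],float)
px=lambda x,y:(357+(x-400)/5-.4,184+y/5-.4)
l=lambda a,b:np.cross([*a,1],[*b,1]); X=np.cross(l(q[0],q[2]),l(q[1],q[3])); X=X[:2]/X[2]
print('foot',ray(f,px(*X),.01),'tip',ray(f,px(628,195),.08),'flange',ray(f,px(595,198),.03))
print('collar',ray(f,(181+195/5-.4,176+197/5-.4),.054),'mould',ray(f,(221.5,215.6),.02))
for z in(0,.06,.12):print('machine',ray(f,(345,171),z))
E
```

```text
foot [ 0.44226476 -0.17693679  0.01      ] tip [ 0.44115583 -0.17656895  0.08      ] flange [ 0.44111477 -0.1760403   0.03      ]
collar [0.45841529 0.16781813 0.054     ] mould [0.45856165 0.16917092 0.02      ]
machine [ 0.54923487 -0.08144692  0.        ]
machine [ 0.54108759 -0.07395037  0.06      ]
machine [ 0.53294032 -0.06645382  0.12      ]
```

Call:
servo_tool(
  deltas=[
    [-1,0,0,-10,0,0,0],
    [-1,36,-20,0,0,0,0],
  ],
)

```text
t: 0.87
eef_pos: [0.2717, 0.64, 0.2399]
ee_rot: [-3.138, 0.001, -0.351]
force: [0.6, 2.1, 1.2]
width: 0.0878
gripper_force: 0.0
```

Call:
servo_tool(
  deltas=[
    [-1,11,12,0,0,0,0],
    [-1,21,23.5,0,0,0,0],
    [-1,21.5,24,0,0,0,0],
    [-1,21.5,24,0,0,0,0],
    [-1,21.5,24,0,0,0,0],
    [-1,21.5,24,0,0,0,0],
    [-1,21.5,24,0,0,0,0],
    [-1,21.5,24,0,0,0,0],
    [-1,21.5,24,0,0,0,0],
    [-1,21.5,24,0,0,0,0],
    [-1,21.5,24,0,0,0,0],
    [-1,21.5,24,0,0,0,0],
    [-1,21.5,24,0,0,0,0],
    [-1,21.5,24,0,0,0,0],
    [-1,21.5,24,0,0,0,0],
    [-1,21.5,24,0,0,0,0],
    [-1,10,12,0,0,0,0],
    [-1,0,0,0,0,0,0],
  ],
)

```text
t: 2.37
eef_pos: [0.4645, 0.1574, 0.2376]
ee_rot: [-3.141, -0.001, -0.359]
force: [0.2, 0.3, 0.7]
width: 0.0874
gripper_force: 0.0
```

```bash
cat > go.py <<'E'
from h import *
import sys
def to(x,y):
    s=arm.get_state(); d=np.array([x,y,0])-s['eef_pos']; m=rot(s['ee_rot']).T@d
    print('pos',s['eef_pos'].round(4),'rot',s['ee_rot'].round(4),'q6',s['q'][5].round(2),'F',s['force'].round(1),'tool mm to target axis, z=0:',(m*1000).round(1))
if __name__=='__main__': to(float(sys.argv[1]),float(sys.argv[2]))
E
python3 - <<'E'
from go import *
to(.4585,.168)
f=arm.grab_frame("wrist"); cv2.imwrite('pics/w1.png',f['color'][:,:,::-1])
print(f['position'],proj(f,(.4585,.168,.054)),proj(f,(.4585,.168,.02)))
for q in("collar","mould"):
    for r in arm.recognise(q,f)[:3]: w=world(f,r['at']); print(q,r['conf'],w.round(4),proj(f,w).round())
E
```

```text
pos [0.4645 0.1574 0.2376] rot [-3.1411e+00 -8.0000e-04 -3.5850e-01] q6 0.48 F [0.2 0.3 0.7] tool mm to target axis, z=0: [ -9.6  -7.7 237.6]
[0.52641099 0.13393234 0.39564962] [275.64285362 193.77726693] [276.27675321 187.69401463]
collar 0.91 [0.3379 0.2616 0.0496] [240. 309.]
collar 0.85 [0.4346 0.2636 0.0344] [209. 236.]
collar 0.7 [0.3238 0.1657 0.0449] [316. 292.]
mould 0.8 [0.4724 0.1691 0.0198] [271. 177.]
```

View pics/w1.png

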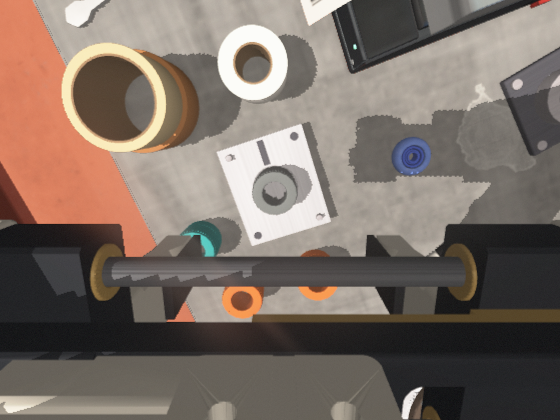

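The wrist view shows the collar at (275,189) in the mould. The mould's centre, about (275,187), agrees with my estimate within 1–2 mm. Now descending.

Call:
servo_tool(
  deltas=[
    [-1,-9.6,-7.7,10,0,0,0],
    [-1,0,0,30,0,0,0],
    [-1,0,0,35,0,0,0],
    [-1,0,0,35,0,0,0],
    [-1,0,0,35,0,0,0],
    [-1,0,0,30,0,0,0],
    [-1,0,0,20,0,0,0],
    [-1,0,0,11,0,0,0],
    [-1,0,0,5.5,0,0,0],
    [-1,0,0,0,0,0,0],
  ],
)

```text
t: 3.35
eef_pos: [0.4569, 0.171, 0.0241]
ee_rot: [3.14, 0.001, -0.354]
force: [-0.5, -0.8, 0.6]
width: 0.0879
gripper_force: 0.0
```

```bash
python3 go.py .4585 .168
```

```text
pos [0.4569 0.171  0.0241] rot [ 3.1397e+00  9.0000e-04 -3.5450e-01] q6 0.45 F [-0.5 -0.8  0.6] tool mm to target axis, z=0: [ 2.6  2.2 24.1]
```

Call:
servo_tool(
  deltas=[
    [-1,1.8,1.6,-1,0,0,0],
    [-1,0,0,0,0,0,0],
    [-1,0,0,0,0,0,0],
  ],
)

```text
t: 3.6
eef_pos: [0.4593, 0.169, 0.0272]
ee_rot: [-3.14, -0.001, -0.356]
force: [-0.1, 0.4, 1.4]
width: 0.0876
gripper_force: 0.0
```

```bash
python3 go.py .4585 .168
```

```text
pos [0.4593 0.169  0.0272] rot [-3.1395e+00 -1.1000e-03 -3.5560e-01] q6 0.46 F [-0.1  0.4  1.4] tool mm to target axis, z=0: [-0.4  1.3 27.2]
```

Call:
servo_tool(
  deltas=[
    [-1,0,1,2,0,0,0],
    [0.5,0,0,0,0,0,0],
    [1,0,0,0,0,0,0],
    [1,0,0,0,0,0,0],
    [1,0,0,0,0,0,0],
    [1,0,0,0,0,0,0],
    [1,0,0,0,0,0,0],
    [1,0,0,0,0,0,0],
    [1,0,0,0,0,0,0],
  ],
  squeeze=35,
)

```text
t: 4.35
eef_pos: [0.4595, 0.1689, 0.0246]
ee_rot: [-3.139, -0.001, -0.355]
force: [0.3, 5.2, -0.1]
width: 0.0489
gripper_force: 35.2
```

Call:
servo_tool(
  deltas=[
    [1,0,0,-6,0,0,0],
    [1,0,0,-12,0,0,0],
    [1,0,0,-22,0,0,0],
    [1,0,0,-25,0,0,0],
    [1,0,0,-25,0,0,0],
    [1,0,0,-20,0,0,0],
    [1,0,0,-10,0,0,0],
    [1,0,0,0,0,0,0],
    [1,0,0,0,0,0,0],
  ],
)

```text
t: 5.1
eef_pos: [0.4578, 0.1672, 0.1436]
ee_rot: [3.142, 0.001, -0.356]
force: [-0.7, 0.5, -1.6]
width: 0.0487
gripper_force: 35.2
```

```bash
python3 - <<'E'
from go import *
to(.4413,-.1765)
f=arm.grab_frame("top"); a=f['color'][:,:,::-1]
c=lambda x,y:cv2.resize(a[y-40:y+40,x-40:x+40],(400,400),interpolation=cv2.INTER_CUBIC)
g=arm.grab_frame("side");b=g['color'][:,:,::-1]
p=proj(g,(.459,.169,.13)).astype(int);print(p)
cv2.imwrite('pics/lift.png',np.hstack([c(221,216),cv2.resize(b[p[1]-60:p[1]+60,p[0]-60:p[0]+60],(400,400))]))
E
```

```text
pos [0.4578 0.1672 0.1436] rot [ 3.1415e+00  5.0000e-04 -3.5620e-01] q6 0.46 F [-0.7  0.5 -1.6] tool mm to target axis, z=0: [104.5 327.8 143.5]
[306 206]
```

View pics/lift.png

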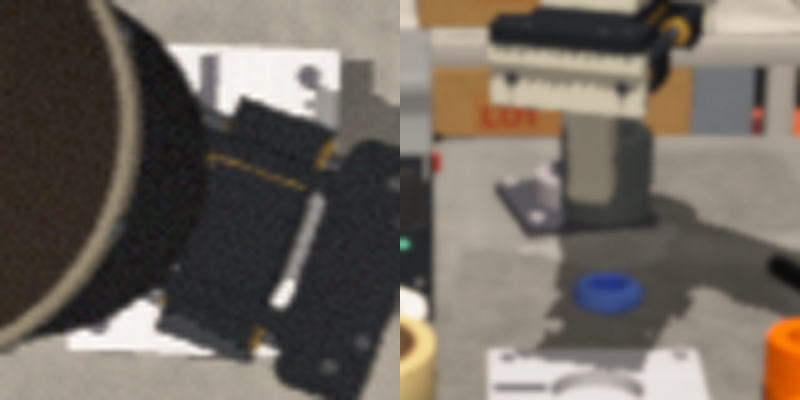

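The lift worked: the collar is between the fingers and the cavity below is empty. Next I carry it over the spindle.

Call:
servo_tool(
  deltas=[
    [1,4.5,14,0,0,0,0],
    [1,8,25,0,0,0,0],
    [1,9,28,0,0,0,0],
    [1,9,28,0,0,0,0],
    [1,9,28,0,0,0,0],
    [1,9,28,0,0,0,0],
    [1,9,28,0,0,0,0],
    [1,9,28,0,0,0,0],
    [1,9,28,0,0,0,0],
    [1,9,28,0,0,0,0],
    [1,9,28,0,0,0,0],
    [1,7,22,0,0,0,0],
    [1,4,14.8,0,0,0,0],
    [1,0,0,0,0,0,0],
    [1,0,0,0,0,0,0],
    [1,0,0,0,0,0,0],
  ],
)

```text
t: 6.53
eef_pos: [0.4413, -0.1763, 0.1432]
ee_rot: [3.141, 0.002, -0.357]
force: [0.1, 0.3, -0.8]
width: 0.0485
gripper_force: 35.2
```

```bash
python3 - <<'E'
from go import *
to(.4413,-.1765)
g=arm.grab_frame("side");b=g['color'][:,:,::-1]
S=np.array([.4413,-.1765,0])
P=[proj(g,S+[0,0,z]) for z in (.03,.08,.125,.165)]; print(np.round(P,1))
h=arm.grab_frame("wrist")
x,y=P[1].astype(int)
c=cv2.resize(b[y-50:y+40,x-50:x+50],(500,450),interpolation=cv2.INTER_CUBIC)
u,v=proj(h,S+[0,0,.08]).astype(int);print(u,v)
w=h['color'][:,:,::-1][60:285,150:300]
w=cv2.resize(w,(300,450))
cv2.imwrite('pics/over.png',np.hstack([c,w])); print(x,y)
E
```

```text
pos [ 0.4413 -0.1763  0.1432] rot [ 3.1411e+00  1.7000e-03 -3.5650e-01] q6 1.18 F [ 0.1  0.3 -0.8] tool mm to target axis, z=0: [3.000e-01 1.000e-01 1.432e+02]
[[298.1 196.9]
 [298.5 177.6]
 [298.9 159.9]
 [299.3 143.7]]
283 216
298 177
```

View pics/over.png

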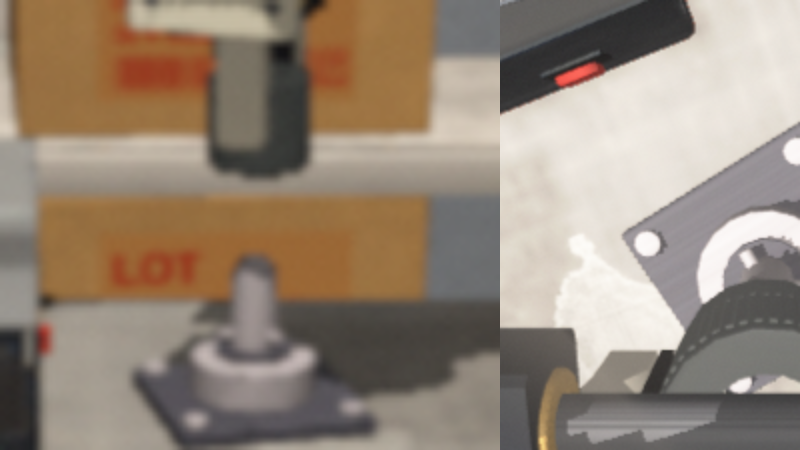

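In the side view the collar's axis (col 258) lines up with the post's (col 254, plus 4 px for the camera tilt). Next I lower it over the post.

Call:
servo_tool(
  deltas=[
    [1,0,0,8,0,0,0],
    [1,0,0,15,0,0,0],
    [1,0,0,13,0,0,0],
    [1,0,0,8,0,0,0],
    [1,0,0,6,0,0,0],
    [1,0,0,6,0,0,0],
    [1,0,0,6,0,0,0],
    [1,0,0,5,0,0,0],
    [1,0,0,0,0,0,0],
    [1,0,0,0,0,0,0],
  ],
)

```text
t: 7.47
eef_pos: [0.442, -0.1762, 0.077]
ee_rot: [3.141, 0.0, -0.356]
force: [0.1, 0.0, -1.0]
width: 0.0485
gripper_force: 35.2
```

Call:
servo_tool(
  deltas=[
    [1,0,0,5,0,0,0],
    [1,0,0,5,0,0,0],
    [1,0,0,3,0,0,0],
    [1,0,0,2,0,0,0],
    [1,0,0,1,0,0,0],
    [1,0,0,0,0,0,0],
    [1,0,0,0,0,0,0],
  ],
)

```text
t: 8.05
eef_pos: [0.4421, -0.1763, 0.0611]
ee_rot: [3.142, -0.0, -0.356]
force: [0.5, -0.0, -1.4]
width: 0.0485
gripper_force: 35.2
```

Call:
servo_tool(
  deltas=[
    [1,0,0,1,0,0,0],
    [1,0,0,1,0,0,0],
    [1,0,0,0,0,0,0],
    [1,0,0,0,0,0,0],
  ],
)

```text
t: 8.38
eef_pos: [0.4425, -0.1763, 0.0603]
ee_rot: [3.142, -0.001, -0.355]
force: [-3.4, 1.9, 13.5]
width: 0.0485
gripper_force: 35.2
```

Call:
servo_tool(
  deltas=[
    [1,0,0,0,0,0,-4],
    [1,0,0,0,0,0,-4],
    [1,0,0,0,0,0,-4],
    [1,0,0,0,0,0,0],
  ],
)

```text
t: 8.72
eef_pos: [0.4431, -0.1766, 0.0604]
ee_rot: [3.141, -0.002, -0.141]
force: [-2.0, -0.3, 10.6]
width: 0.049
gripper_force: 35.2
```

Call:
servo_tool(
  deltas=[
    [1,0,0,0.3,0,0,-4],
    [1,0,0,0,0,0,-4],
    [1,0,0,0,0,0,-4],
    [1,0,0,0,0,0,0],
  ],
)

```text
t: 9.05
eef_pos: [0.4433, -0.1764, 0.0602]
ee_rot: [3.141, -0.003, 0.068]
force: [-2.0, 0.2, 12.6]
width: 0.0488
gripper_force: 35.2
```

Call:
servo_tool(
  deltas=[
    [1,0,0,0,0,0,-4],
    [1,0,0,0,0,0,-4],
    [1,0,0,0,0,0,-4],
    [1,0,0,0,0,0,0],
  ],
)

```text
t: 9.38
eef_pos: [0.4434, -0.1765, 0.0603]
ee_rot: [3.14, -0.003, 0.278]
force: [-0.6, -1.1, 11.9]
width: 0.0488
gripper_force: 35.2
```

Call:
servo_tool(
  deltas=[
    [1,0,0,0,0,0,-4],
    [1,0,0,0,0,0,-4],
    [1,0,0,0,0,0,-4],
    [1,0,0,0,0,0,0],
  ],
)

```text
t: 9.72
eef_pos: [0.4431, -0.1762, 0.0598]
ee_rot: [3.14, -0.002, 0.487]
force: [-1.6, -0.8, 8.1]
width: 0.049
gripper_force: 35.2
```

Call:
servo_tool(
  deltas=[
    [1,0,0,0,0,0,-4],
    [1,0,0,0,0,0,-4],
    [1,0,0,0,0,0,-4],
    [1,0,0,0,0,0,0],
  ],
)

```text
t: 10.05
eef_pos: [0.4421, -0.1762, 0.0589]
ee_rot: [3.141, -0.0, 0.695]
force: [0.2, 0.2, -2.4]
width: 0.0485
gripper_force: 35.2
```

The force vanished at yaw 0.695, so the keyways appear to be over the pins. I'll lower it.

Call:
servo_tool(
  deltas=[
    [1,0,0,1.5,0,0,0],
    [1,0,0,1.5,0,0,0],
    [1,0,0,1.5,0,0,0],
    [1,0,0,0,0,0,0],
    [1,0,0,0,0,0,0],
  ],
)

```text
t: 10.47
eef_pos: [0.4419, -0.1762, 0.0541]
ee_rot: [-3.141, 0.0, 0.691]
force: [-0.9, -0.4, -1.3]
width: 0.0487
gripper_force: 35.2
```

Call:
servo_tool(
  deltas=[
    [1,0,0,2,0,0,0],
    [1,0,0,2,0,0,0],
    [1,0,0,2,0,0,0],
    [1,0,0,1,0,0,0],
    [1,0,0,0,0,0,0],
    [1,0,0,0,0,0,0],
  ],
)

```text
t: 10.97
eef_pos: [0.4422, -0.1762, 0.0477]
ee_rot: [3.141, -0.0, 0.692]
force: [-3.1, 1.5, 8.1]
width: 0.0487
gripper_force: 35.2
```

Call:
servo_tool(
  deltas=[
    [1,0,0,1.5,0,0,0],
    [1,0,0,1.5,0,0,0],
    [1,0,0,1,0,0,0],
    [1,0,0,0,0,0,0],
    [1,0,0,0,0,0,0],
    [1,0,0,0,0,0,0],
  ],
  squeeze=45,
)

```text
t: 11.47
eef_pos: [0.4422, -0.1762, 0.046]
ee_rot: [3.14, -0.001, 0.692]
force: [-12.8, 7.7, 39.4]
width: 0.0486
gripper_force: 45.4
```

The hard stop came at TCP z 0.046, 14.5 mm below the pin contact, so the collar is home. I'll ease the push a little.

Call:
servo_tool(
  deltas=[
    [1,0,0,-1.3,0,0,0],
    [1,0,0,0,0,0,0],
    [1,0,0,0,0,0,0],
    [1,0,0,0,0,0,0],
    [1,0,0,0,0,0,0],
  ],
)

```text
t: 11.88
eef_pos: [0.4422, -0.1762, 0.0461]
ee_rot: [3.141, -0.0, 0.692]
force: [-6.6, 4.7, 23.7]
width: 0.0487
gripper_force: 45.3
```

```bash
python3 - <<'E'
from h import *
g=arm.grab_frame("side");x,y=proj(g,(.4413,-.1765,.05)).astype(int)
cv2.imwrite('pics/end.png',cv2.resize(g['color'][y-45:y+45,x-50:x+50,::-1],(500,450),interpolation=cv2.INTER_CUBIC))
s=arm.get_state();print(s['eef_pos'],s['force'],s['gripper_force'],[proj(g,(.4413,-.1765,z)).round(1) for z in(.03,.076)],x,y)
E
```

```text
[ 0.44214866 -0.17625748  0.04611088] [-7.59370888  4.16149108 23.9401691 ] 45.30034424678888 [array([298.1, 196.9]), array([298.5, 179.2])] 298 189
```

View pics/end.png

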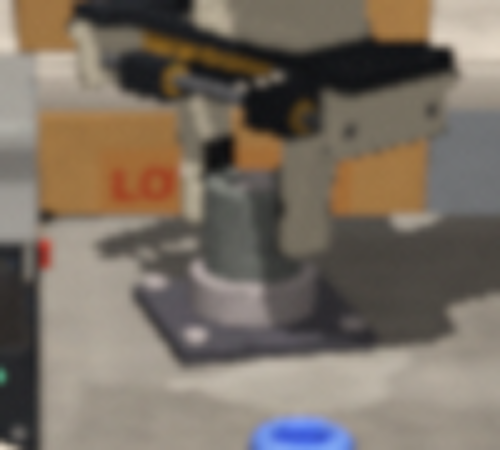

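The picture shows the collar sitting directly on the flange (collar bottom near row 275), upright and still between the fingers. I'm handing it in.

```bash
python3 -c "
from station import arm
print(arm.job_done())"
```

```text
the job is handed in; nothing more can be done
None
```

The collar is on the spindle with its keyways over the pins, and I handed the job in at about 12 s with the gripper holding it home on the flange at about 24 N; no verdict came back.

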